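Clamp a freshly glued keepsake box

TASK

Lift the small wooden box by its arched brass handle and stand it on the clamp's plywood base, between the fixed jaw and the wooden pad, then let go of it. Pump the clamp's trigger by its rubber cross-grip, never pushing the jaw itself, until the pad holds the box against the fixed jaw with the spring pad pressed in about half-way, never fully in (that would crush the glued box). Finish while still holding the trigger pulled, with that light pressure on the box, and leave the other things on the table where they stand.

Things in the scene. Friction and masses are not known exactly. Their poses are not given: they have to be found in the camera images.
- clamp: Bench clamp fixed to the table: plywood base 385 x 100 x 12 mm carrying along its x axis a fixed black rear handle (top at x -85 mm, 150 mm high), two steel cheeks with the trigger between them (x -35 to 35, 120 mm high), a toothed rod with the moving jaw, and the fixed jaw. Origin: on the table below the trigger's pivot; +x towards the fixed jaw, the way the jaw advances; z up.
- pivot (a point): Axis of the trigger, 105 mm above the table, on the clamp's centre line (x = 0, y = 0 of the clamp).
- bed (a point): Point on top of the base board (12 mm above the table), at clamp x = 200 mm, y = 0: the middle of the place where the box stands when pressed against the fixed jaw. A box stood up to 15 mm nearer to the trigger is pushed home by the pad (it slides at 2 to 3 N).
- fixed_jaw_face (a point): Middle of the fixed jaw's upright inner face, at clamp x = 235 mm, 42.5 mm above the table; the jaw is 80 mm wide, its top 72 mm above the table.
- pad_face (a point): Middle of the pad's front face: a wooden plate 44 x 44 x 10 mm, 42.5 mm above the table, top at 65 mm, facing the fixed jaw. It stands on a brass stem 14 mm in front of the moving jaw's steel plate (same height). At the start it is 100 to 118 mm from the fixed jaw's face, so 30 to 48 mm from a box put against that face.
- jaw (a joint): Travel of jaw and rod along clamp +x (m), 0 to 0.078, at the start 0.008 to 0.026. Pad face at clamp x = 0.109 + jaw - pad. Driven by the trigger's ratchet: a full pull moves it 16 mm (two 8 mm teeth); 4 N of friction keeps it there while the trigger returns. If the trigger is let go while the pad presses harder than 4 N, the rod slips back.
- pad (a joint): How far the pad is pressed in on its spring (m): 0 free to 0.014 fully in; 1.5 N per mm. Half-way, 0.007 m, is about 10 N on the box.
- trigger (a joint): Trigger angle (rad): 0 at rest, leaning 0.23 from vertical towards the fixed jaw; 0.46 fully pulled, leaning 0.23 towards the rear handle. A spring returns it (2 to 4 N at the grip); up to 15 N at the grip when the pad presses. A pull moves the rod 40 mm per rad once the pawl has caught a tooth; up to 8 mm of rod travel, usually 2, is lost first.
- trigger_grip (a point): Centre of the trigger's grip: a round rubber bar, 18 mm diameter, 56 mm long across the clamp (along clamp y), 75 mm from the pivot, on a steel arm 12 mm thick; about 178 mm above the table. It swings about the pivot in the clamp's x-z plane, from clamp x +17 mm at rest to -17 mm fully pulled. Nothing else on the clamp is as high.
- caddy_center (a point): Centre of the glued wooden box with the arched handle: a closed block 70 (x) x 60 (y) x 60 (z) mm, 0.37 kg, upright on the table at the start. x and y are along its sides, z up. Any way round fits the clamp, but 70 mm side along the clamp with the handle bar across is intended.
- caddy_grip (a point): Middle of the box's handle bar: a brass bar 10 mm in diameter running along the box's y for 40 mm, 34 mm above the box's top, 64 mm above the box's centre.
- caddy_handle: The brass arched handle fixed on top of the box; its origin is the centre of the box's underside.
Not all that is in view belongs to the job. What is shaped like the part that bears caddy_center but purple is not meant.

How it is judged:
By the outcome, as a careful person would: the job done as asked, in the order asked, and still so for the second after the job is handed in, while the arm keeps its last pose, push and grip.
It also fails if it takes over 67 s, if anything falls off the work surface, if the arm or the gripper's body presses on something with over 40 N, if the wrist force passes 120 N, or if a joint passes its speed limit or range.

ROBOT

A 6-joint arm with a two-finger parallel gripper is mounted at the origin on the work surface. World frame = base frame: x ahead of the robot, y to its left, z up, the work surface at z = 0. Lengths are in m, angles in rad, forces in N, time in s.
With the tool pointing down it reaches from about 0.375 to 0.9 m from the base axis. Payload 3.1 kg.
Tool frame: the origin (TCP) lies midway between the tips of the shut fingers; the grasp point (between the pads) lies manip.grip_depth behind it (manip.grip_depth is the distance from the TCP to the grasp point, in m); z points along the fingers, y is the direction in which the jaws open and shut (so a half turn about z gives the same grasp; the last joint's range is limited). The gripper opens to 85 mm and grips with 20 to 120 N. Pads are 22 mm wide; open, the fingers measure 114 mm over their backs; the gripper's body (76 mm by 85 mm) begins 54 mm behind the grasp point. The pads swing forward as they close: fully open they stand 13 mm farther back than shut.
Start: joints at [1.123, 0.527, 1.433, -0, 1.181, -0.178], TCP at [0.166, 0.603, 0.231] pointing down, gripper open.
Joint ranges: [-3.08, 3.08], [-0.75, 2.2], [0.22, 2.44], [-1.43, 4.57], [0, 2.65], [-2.85, 2.85]. Speed limits (rad/s): [2.79, 2.79, 3.14, 3.14, 3.14, 3.14].

INTERFACE

Orientations are given as a unit quaternion [x, y, z, w].
In Python, from station import manip, vision gives the robot as it stands.
- The arm moves only by the shell command python3 -m crank 'ROWS' [FORCE]. ROWS is JSON, a list of rows, each an object with "grip": the closure, from 0 (fully open) to 1 (shut); "offset": the shift along the tool's x, y, z in mm, a list of three; "angular": the turn, a rotation vector about the tool's x, y, z in degrees, a list of three. A call has 1 to 10 rows; each row is the pose to reach, as a shift and turn from the pose commanded when the call began, along the tool's axes at that moment; what a row does not reach only later rows make up. A row lasts 1/10 s, in which the tool goes at most 50 mm and 8.59 degrees, less where a joint would pass 70% of its speed; a pose out of reach is approached as far as the arm can. A call with a gripper value outside its range is refused whole. The fingers move at their own pace and stop on an object; FORCE is the grip in N (left out, the last holds). Time passes only in rows, so rows that repeat a pose let the fingers close. It gives the time, the measured TCP pose, the force and the opening at its end, in the units of the state.
- manip.sense(): the state, without advancing time (a new reading comes with each control period).
- vision.snapshot(name): name is "side" or "top"; returns a dict with "pixels" (480x640x3 uint8, red, green, blue), "intrinsics" (3x3 intrinsics, pixels), "R" (3x3) and "t" (3): a world point X has camera coordinates R X + t. Camera axes: x right, y down, z forward; pixel columns grow to the right and rows downward; lengths in m; the calibration is good to about 2 mm. A picture is of the moment at which its call begins. There is no depth.
- manip.sign_off(): hands the job in, once; it reports no verdict.
The state is a dict: "t": time; "q": joint angles; "qd": joint speeds; "tau": joint torques, N m; "tcp_pos": TCP position; "tool_rot": TCP orientation; "force": force on the tool from outside, world axes, zero at the start; "ft_torque": the same for the moment, N m; "finger_gap": opening from 0.0 (shut) to 1.0 (fully open).
Only numpy, scipy, OpenCV 4.12 (cv2) and the standard library are available. Lean on these libraries where they do the work, as an engineer would, in place of code of your own. Each camera call takes 0.05 s, during which the arm holds its last target.

## Working session

There is one attempt and no reset: what is moved stays moved. The work goes in short steps, Python scripts to look and compute and a shell command to move; the robot and the scene stay as the last step left them, time stands still between calls to the robot, and variables do not carry over. Pictures are saved under pics/ and viewed, and the job is handed in when it is done.

```bash
ls; mkdir -p pics; python3 - <<'E'
from station import manip, vision
import cv2
print(manip.sense()); print(manip.grip_depth)
for n in("side","top"):
    s=vision.snapshot(n); cv2.imwrite(f"pics/{n}0.png",s["pixels"][:,:,::-1]); print(n,s["intrinsics"],s["R"],s["t"])
E
```

```text
pics
{'t': 0.0, 'q': array([ 1.12349858e+00,  5.28467462e-01,  1.43393675e+00, -1.40197687e-05,
        1.18138922e+00, -1.78457776e-01]), 'qd': array([ 0.00076922, -0.00012721,  0.00054162,  0.00153799,  0.00088383,
        0.00103843]), 'tau': array([ 6.36313598e-04, -4.42352736e+01, -1.78027421e+01, -2.09238783e-04,
        8.36088555e-03,  2.29800882e-06]), 'tcp_pos': array([0.16563628, 0.60189251, 0.23032187]), 'tool_rot': array([ 1.34012827e-01,  9.90978986e-01, -1.04896041e-03, -3.32529447e-04]), 'force': array([-0.24923467, -0.58416861, -1.4754768 ]), 'ft_torque': array([-0.0224639 ,  0.04132599,  0.00431457]), 'finger_gap': 1.003189530217827}
0.0187
side [[464.00525896   0.         318.21420641]
 [  0.         464.00525896 245.31058577]
 [  0.           0.           1.        ]] [[-0.99674852 -0.0783732  -0.01870899]
 [-0.03009073  0.57745452 -0.81586815]
 [ 0.07474579 -0.8126524  -0.57793524]] [0.5214375  0.19378519 0.97731265]
top [[445.46532728   0.         309.93121139]
 [  0.         445.46532728 237.15173101]
 [  0.           0.           1.        ]] [[-0.02878192 -0.99936976 -0.02077696]
 [-0.98253071  0.03210798 -0.18330982]
 [ 0.18386139  0.01513799 -0.98283561]] [-0.10685561  0.52762712  0.93650911]
```

View pics/side0.png

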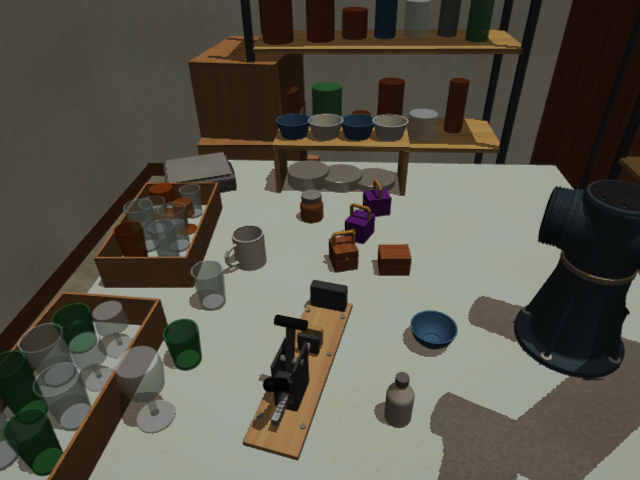

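View pics/top0.png

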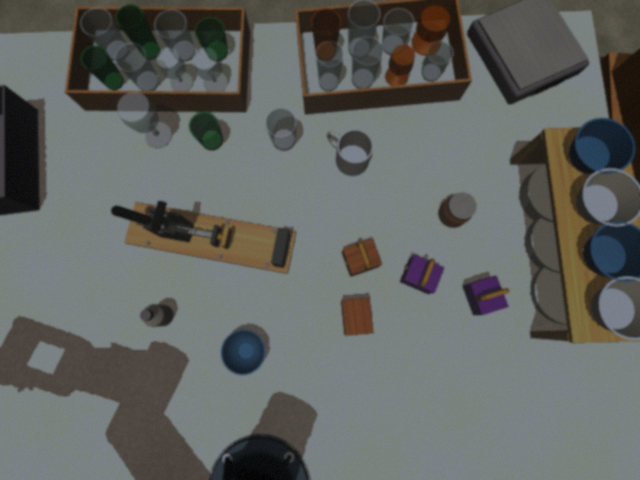

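The images show four box-like things:
- a brown box with a brass arch (side 344,250 / top 362,255)
- a brown block without a handle (side 394,260 / top 357,315)
- two purple boxes with handles (side 360,225 and 377,200)

The brown box with the arch fits the description. I'll confirm it in an enlarged crop.

```bash
python3 - <<'E'
import cv2,numpy as np
s=cv2.imread("pics/side0.png");t=cv2.imread("pics/top0.png")
a=cv2.resize(s[190:290,300:433],(798,600),interpolation=cv2.INTER_CUBIC)
b=cv2.resize(t[220:345,320:487],(800,600),interpolation=cv2.INTER_CUBIC)
cv2.imwrite("pics/c1.png",np.clip(a*1.5,0,255));cv2.imwrite("pics/c2.png",np.clip(b*1.5,0,255))
cv2.imwrite("pics/c3.png",np.clip(1.6*cv2.resize(s[270:460,220:420],None,fx=3.15,fy=3.15,interpolation=cv2.INTER_CUBIC),0,255))
cv2.imwrite("pics/c4.png",np.clip(1.6*cv2.resize(t[185:285,100:310],None,fx=3.8,fy=3.8,interpolation=cv2.INTER_CUBIC),0,255))
E
```

```text
[ WARN:0@0.090] global loadsave.cpp:1063 imwrite_ Unsupported depth image for selected encoder is fallbacked to CV_8U.
```

View pics/c1.png

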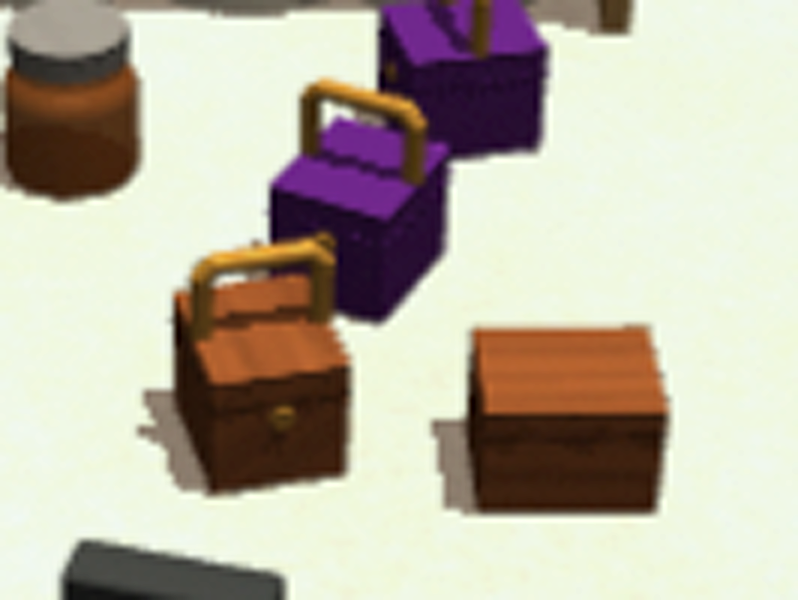

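View pics/c2.png

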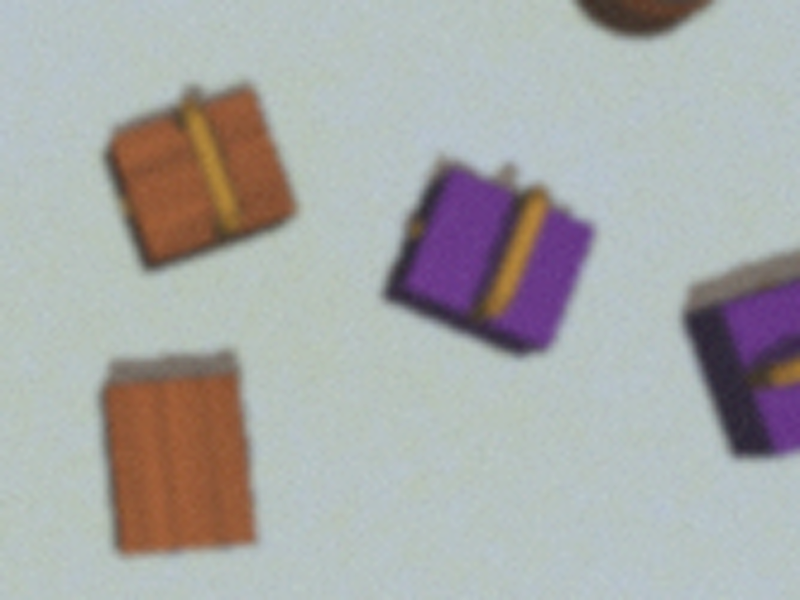

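View pics/c3.png

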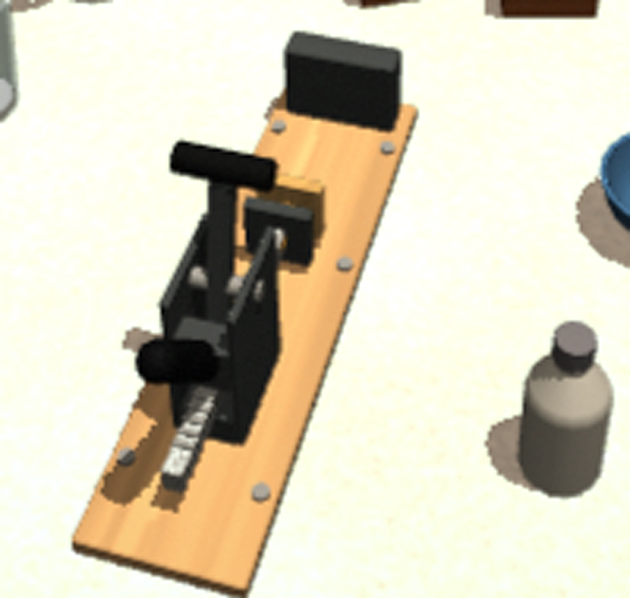

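View pics/c4.png

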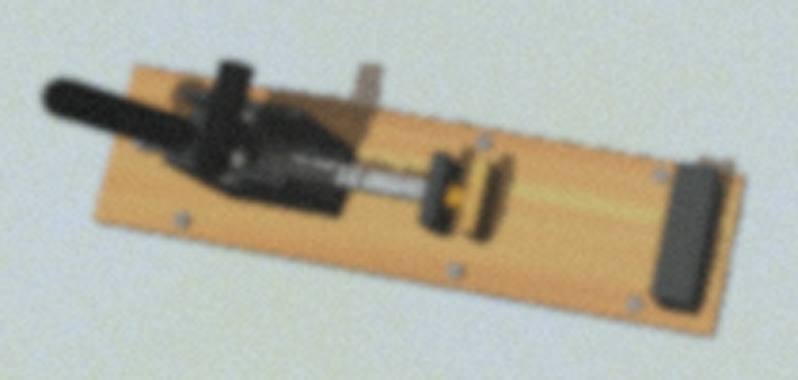

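The crop confirms the target: the brown box with the brass arch, at top crop (205,165) and side crop (265,390). The plain block has no handle and the purple ones are decoys. The grip bar is at side crop (224,165), full-image (291,322).

```bash
cat > h.py <<'E'
import numpy as np,cv2
from station import manip,vision
from scipy.spatial.transform import Rotation as Rn
def ray(s,p):
    d=s["R"].T@(np.linalg.inv(s["intrinsics"])@[p[0],p[1],1.]); return -s["R"].T@s["t"],d
def plane(s,p,z):
    c,d=ray(s,p); return c+d*(z-c[2])/d[2]
def tri(s1,p1,s2,p2):
    A=[];b=[]
    M=np.zeros((3,3));v=np.zeros(3);L=[]
    for s,p in((s1,p1),(s2,p2)):
        c,d=ray(s,p);d=d/np.linalg.norm(d);P=np.eye(3)-np.outer(d,d);M+=P;v+=P@c;L.append((P,c))
    x=np.linalg.solve(M,v);return x,[np.linalg.norm(P@(x-c)) for P,c in L]
def proj(s,X):
    c=s["R"]@X+s["t"];q=s["intrinsics"]@c;return q[:2]/q[2]
def mask(s,lo,hi,roi):
    h=cv2.cvtColor(s["pixels"],cv2.COLOR_RGB2HSV);m=cv2.inRange(h,np.array(lo),np.array(hi))
    o=np.zeros_like(m);x0,y0,x1,y1=roi;o[y0:y1,x0:x1]=m[y0:y1,x0:x1];return o
E
python3 - <<'E'
from h import *
np.set_printoptions(precision=4,suppress=True)
S=vision.snapshot("side");T=vision.snapshot("top")
for p in((205,200),(240,235),(362,255),(362,250),(185,245)): print(p,cv2.cvtColor(T["pixels"],cv2.COLOR_RGB2HSV)[p[1],p[0]])
# clamp base from top
pts=np.array([(135,65),(97,220),(715,335),(745,172)])/3.8+[100,185]
W=np.array([plane(T,p,.012) for p in pts]);print(W)
ps=np.array([(75,545),(247,594),(415,105)])/3.15+[220,270]
print([plane(S,p,.012) for p in ps])
m=mask(T,(8,90,60),(25,255,255),(110,180,310,290))
c=max(cv2.findContours(m,0,2)[0],key=cv2.contourArea)
h=cv2.convexHull(c)[:,0];Hw=np.array([plane(T,p,.012)[:2] for p in h],np.float32)
print("base rect",cv2.minAreaRect(Hw),cv2.boxPoints(cv2.minAreaRect(Hw)))
# grip
print("grip ends", [tri(S,np.array(a)/3.15+[220,270],T,np.array(b)/3.8+[100,185]) for a,b in(((180,157),(236,72)),((267,174),(214,160)),((223,165),(224,116)))])
# box
k=800/167;
hs=[np.array(p)/k+[320,220] for p in((190,108),(230,228))];ss=[np.array(p)/6+[300,190] for p in((205,265),(325,247))]
print("handle",[plane(T,p,.094) for p in hs],[plane(S,p,.094) for p in ss])
tc=np.array([(112,132),(248,88),(296,212),(152,266)])/k+[320,220]
B=np.array([plane(T,p,.06) for p in tc]);print("boxtop",B,B.mean(0))
E
```

```text
(205, 200) [ 86  16 128]
(240, 235) [ 23 101 124]
(362, 255) [ 15 165  99]
(362, 250) [ 19 166 115]
(185, 245) [ 20 124 121]
[[ 0.6277  0.2839  0.012 ]
 [ 0.5312  0.3029  0.012 ]
 [ 0.4497 -0.0709  0.012 ]
 [ 0.5479 -0.091   0.012 ]]
[array([0.6258, 0.2904, 0.012 ]), array([0.5308, 0.3115, 0.012 ]), array([ 0.4514, -0.066 ,  0.012 ])]
base rect ((0.53937166929245, 0.10818653553724289), (0.3814728856086731, 0.09722969681024551), 77.74372863769531) [[ 0.4514 -0.0679]
 [ 0.5464 -0.0885]
 [ 0.6274  0.2843]
 [ 0.5324  0.3049]]
grip ends [(array([0.5763, 0.1623, 0.1761]), [np.float64(0.0006649853202585237), np.float64(0.0006649853202583783)]), (array([0.5292, 0.172 , 0.1762]), [np.float64(0.00036090180083895944), np.float64(0.00036090180083903284)]), (array([0.5526, 0.1675, 0.1767]), [np.float64(0.000287900743356333), np.float64(0.0002879007433564889)])]
handle [array([ 0.5005, -0.2275,  0.094 ]), array([ 0.4474, -0.2421,  0.094 ])] [array([ 0.4996, -0.2243,  0.094 ]), array([ 0.4507, -0.2401,  0.094 ])]
boxtop [[ 0.4965 -0.195   0.06  ]
 [ 0.5147 -0.2575  0.06  ]
 [ 0.4575 -0.2759  0.06  ]
 [ 0.4353 -0.2103  0.06  ]] [ 0.476  -0.2347  0.06  ]
```

```bash
cat >> h.py <<'E'
u=np.array([-.2115,-.9774,0]);v=np.array([.9774,-.2115,0])  # clamp x, y (y = z cross x)
P0=np.array([.5562,.1842,0])
def cl(X): d=np.asarray(X)-P0; return np.array([d@u,d@v,X[2]])
def W(x,y,z): return P0+x*u+y*v+[0,0,z]
def go(X,yaw=None):  # tool-frame offset (mm), turn to make tool y at yaw deg (tool down)
    s=manip.sense();R=Rn.from_quat(s["tool_rot"])
    off=R.inv().apply(np.asarray(X)-s["tcp_pos"])*1000
    y=np.deg2rad(yaw);ty=np.array([np.cos(y),np.sin(y),0]);tz=np.array([0,0,-1.]);tx=np.cross(ty,tz)
    D=Rn.from_matrix(np.stack([tx,ty,tz],1)); r=(R.inv()*D).as_rotvec(degrees=True)
    print("off",off.round(1),"ang",r.round(1))
E
python3 - <<'E'
from h import *
np.set_printoptions(precision=4,suppress=True)
T=vision.snapshot("top");S=vision.snapshot("side")
q=lambda s,p,z,k,o: cl(plane(s,np.array(p)/k+o,z))
print("jaw inner edge top",q(T,(674,166),.072,3.8,[100,185]),q(T,(655,292),.072,3.8,[100,185]))
print("pad top front", q(T,(492,152),.065,3.8,[100,185]),q(T,(484,238),.065,3.8,[100,185]), "side",q(S,(270,176),.065,3.15,[220,270]),q(S,(323,182),.065,3.15,[220,270]))
print("jaw side outer top edge",q(S,(292,33),.072,3.15,[220,270]),q(S,(400,53),.072,3.15,[220,270]))
go([.45,.15,.26],106.8)
go([.4745,-.234,.16],106.8)
E
```

```text
jaw inner edge top [0.2356 0.0349 0.072 ] [ 0.2393 -0.0379  0.072 ]
pad top front [0.1297 0.0255 0.065 ] [ 0.1361 -0.0244  0.065 ] side [0.1208 0.0116 0.065 ] [ 0.1248 -0.0223  0.065 ]
jaw side outer top edge [0.2521 0.0376 0.072 ] [ 0.2513 -0.0411  0.072 ]
off [-394.1 -360.6  -28.8] ang [ -0.   -0.  -32.2]
off [-519.7 -724.3   71.5] ang [ -0.   -0.  -32.2]
```

The clamp frame agrees with the given sizes: jaw face at 0.236–0.239 (expected 0.235), centre line within 2 mm, grip at z 0.177. Next I move over to the box.

```bash
python3 -m crank '[{"grip":0,"offset":[-394,-361,-29],"angular":[0,0,-32]},{"grip":0,"offset":[-394,-361,-29],"angular":[0,0,-32]},{"grip":0,"offset":[-394,-361,-29],"angular":[0,0,-32]},{"grip":0,"offset":[-394,-361,-29],"angular":[0,0,-32]},{"grip":0,"offset":[-394,-361,-29],"angular":[0,0,-32]},{"grip":0,"offset":[-394,-361,-29],"angular":[0,0,-32]},{"grip":0,"offset":[-394,-361,-29],"angular":[0,0,-32]},{"grip":0,"offset":[-394,-361,-29],"angular":[0,0,-32]},{"grip":0,"offset":[-394,-361,-29],"angular":[0,0,-32]},{"grip":0,"offset":[-394,-361,-29],"angular":[0,0,-32]}]' 40
python3 - <<'E'
from h import *
print(manip.sense()["q"]);go([.4745,-.234,.16],106.8)
E
```

```text
t: 1.3
tcp_pos: [0.429, 0.1828, 0.2585]
tool_rot: [-0.144, 0.99, 0.0, 0.0]
force: [1.4, 0.1, 0.4]
finger_gap: 1.005
[ 1.62303174e-01  2.76336138e-01  1.78336870e+00  1.64049154e-04
  1.08107980e+00 -1.69814127e+00]
off [  75.5 -412.4   98.4] ang [ 0.   0.  -0.2]
```

```bash
python3 -m crank '[{"grip":0,"offset":[75,-412,50],"angular":[0,0,0]},{"grip":0,"offset":[75,-412,50],"angular":[0,0,0]},{"grip":0,"offset":[75,-412,50],"angular":[0,0,0]},{"grip":0,"offset":[75,-412,50],"angular":[0,0,0]},{"grip":0,"offset":[75,-412,50],"angular":[0,0,0]},{"grip":0.3,"offset":[75,-412,50],"angular":[0,0,0]},{"grip":0.4,"offset":[75,-412,50],"angular":[0,0,0]},{"grip":0.4,"offset":[75,-412,90],"angular":[0,0,0]},{"grip":0.4,"offset":[75,-412,98],"angular":[0,0,0]},{"grip":0.4,"offset":[75,-412,98],"angular":[0,0,0]}]'
python3 - <<'E'
from h import *
print(manip.sense()["q"]);go([.4745,-.234,.16],106.8);go([.4745,-.234,.0753],106.8)
T=vision.snapshot("top");S=vision.snapshot("side")
cv2.imwrite("pics/t1.png",T["pixels"][:,:,::-1]);cv2.imwrite("pics/s1.png",cv2.resize(S["pixels"][150:300,250:450,::-1],(800,600)))
E
```

```text
t: 2.3
tcp_pos: [0.4731, -0.235, 0.1569]
tool_rot: [-0.142, 0.99, 0.001, -0.001]
force: [-0.3, 0.4, -0.6]
finger_gap: 0.601
[-6.72206121e-01  5.05652647e-01  1.74528998e+00 -8.96195776e-04
  8.94249565e-01 -2.52747663e+00]
off [-1.6  0.5 -3.1] ang [ 0.1 -0.2 -0.5]
off [-1.8  0.3 81.6] ang [ 0.1 -0.2 -0.5]
```

View pics/s1.png

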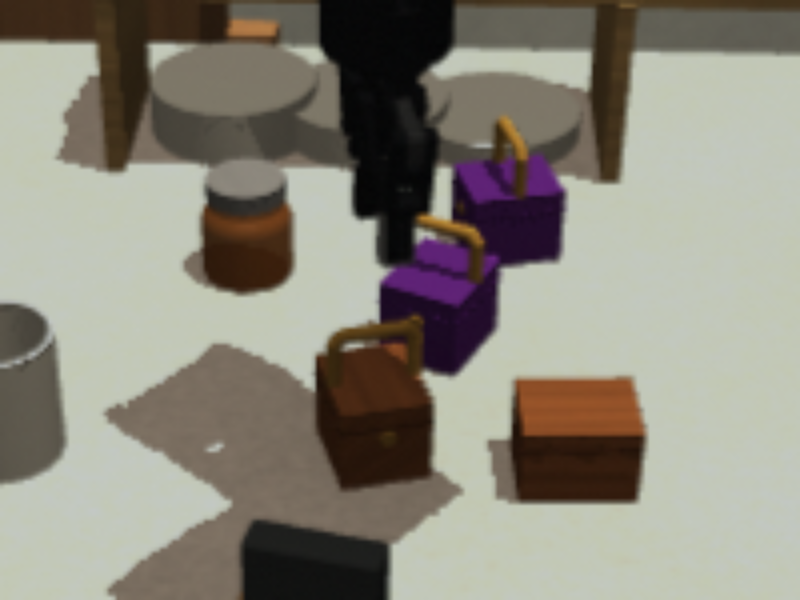

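The gripper hangs over the box, with its fingers at s1 (385,220) and the box below at (375,420). It is clear of the purple box. I descend and grip.

```bash
python3 -m crank '[{"grip":0.4,"offset":[-2,0,40],"angular":[0,0,-0.5]},{"grip":0.4,"offset":[-2,0,70],"angular":[0,0,-0.5]},{"grip":0.4,"offset":[-2,0,81],"angular":[0,0,-0.5]},{"grip":0.4,"offset":[-2,0,81],"angular":[0,0,-0.5]},{"grip":1,"offset":[-2,0,81],"angular":[0,0,-0.5]},{"grip":1,"offset":[-2,0,81],"angular":[0,0,-0.5]},{"grip":1,"offset":[-2,0,81],"angular":[0,0,-0.5]},{"grip":1,"offset":[-2,0,81],"angular":[0,0,-0.5]},{"grip":1,"offset":[-2,0,81],"angular":[0,0,-0.5]},{"grip":1,"offset":[-2,0,81],"angular":[0,0,-0.5]}]' 60
python3 - <<'E'
from h import *
T=vision.snapshot("top");S=vision.snapshot("side")
cv2.imwrite("pics/s2.png",cv2.resize(S["pixels"][150:300,250:450,::-1],(800,600)))
E
```

```text
t: 3.4
tcp_pos: [0.4775, -0.2329, 0.0806]
tool_rot: [-0.149, 0.989, -0.002, 0.002]
force: [0.2, -2.9, 7.6]
finger_gap: 0.088
```

View pics/s2.png

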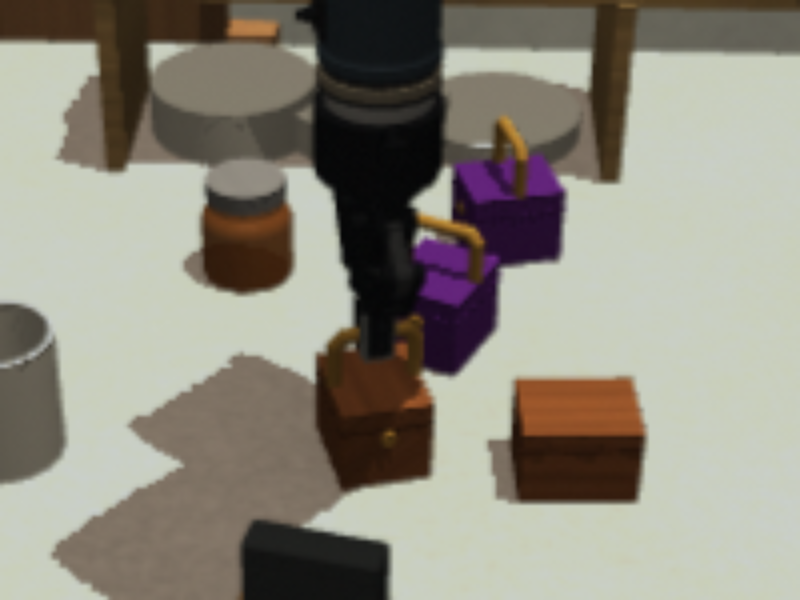

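Gripped: the bar is between the pads at s2 (375,335). Next: lift and check.

```bash
python3 -m crank '[{"grip":1,"offset":[0,0,-10],"angular":[0,0,0]},{"grip":1,"offset":[0,0,-40],"angular":[0,0,0]},{"grip":1,"offset":[0,0,-80],"angular":[0,0,0]},{"grip":1,"offset":[0,0,-120],"angular":[0,0,0]},{"grip":1,"offset":[0,0,-120],"angular":[0,0,0]}]'
python3 - <<'E'
from h import *
go(W(.195,0,.2),77.8)
S=vision.snapshot("side")
cv2.imwrite("pics/s3.png",cv2.resize(S["pixels"][120:300,230:470,::-1],(800,600)))
E
```

```text
t: 4.0
tcp_pos: [0.478, -0.2322, 0.2037]
tool_rot: [-0.149, 0.989, -0.003, 0.003]
force: [1.9, -0.8, -4.5]
finger_gap: 0.089
off [-101.7  205.     2.8] ang [-0.3  0.4 29.3]
```

View pics/s3.png

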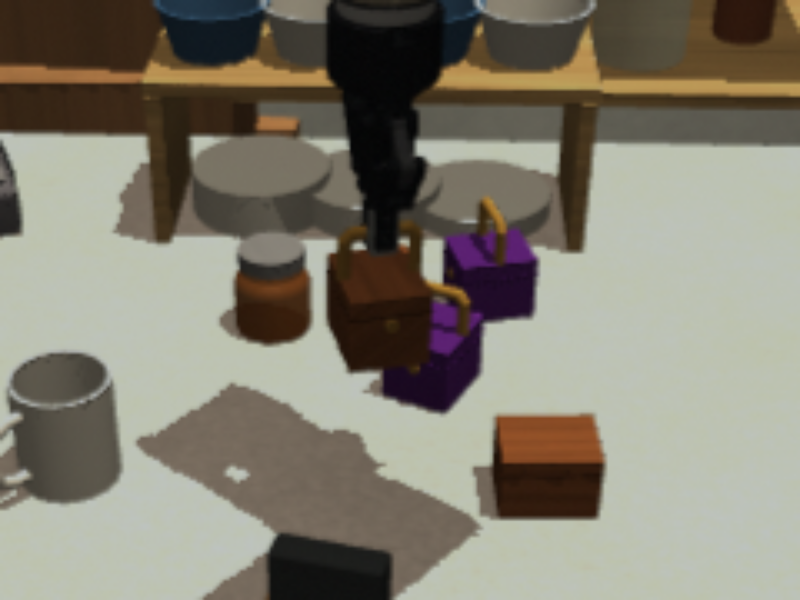

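The box hangs level below the gripper (s3 380,310). I carry it over the bed.

```bash
python3 -m crank '[{"grip":1,"offset":[-20,40,3],"angular":[0,0,6]},{"grip":1,"offset":[-40,80,3],"angular":[0,0,12]},{"grip":1,"offset":[-60,120,3],"angular":[0,0,18]},{"grip":1,"offset":[-80,160,3],"angular":[0,0,24]},{"grip":1,"offset":[-102,205,3],"angular":[0,0,29]},{"grip":1,"offset":[-102,205,3],"angular":[0,0,29]},{"grip":1,"offset":[-102,205,3],"angular":[0,0,29]},{"grip":1,"offset":[-102,205,3],"angular":[0,0,29]}]'
python3 - <<'E'
from h import *
go(W(.195,0,.0926),77.8)
S=vision.snapshot("side");T=vision.snapshot("top")
cv2.imwrite("pics/s4.png",cv2.resize(S["pixels"][200:440,220:420,::-1],(500,600)));cv2.imwrite("pics/t4.png",cv2.resize(T["pixels"][170:300,100:320,::-1],(800,473)))
E
```

```text
t: 4.85
tcp_pos: [0.5117, -0.0052, 0.1945]
tool_rot: [0.103, 0.995, 0.0, -0.002]
force: [0.4, -0.8, -4.0]
finger_gap: 0.089
off [ -3.9  -0.4 101.9] ang [-0.  -0.2  0.3]
```

View pics/s4.png

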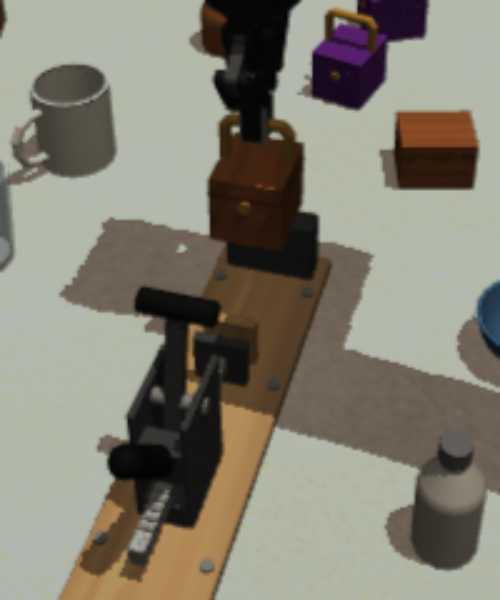

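View pics/t4.png

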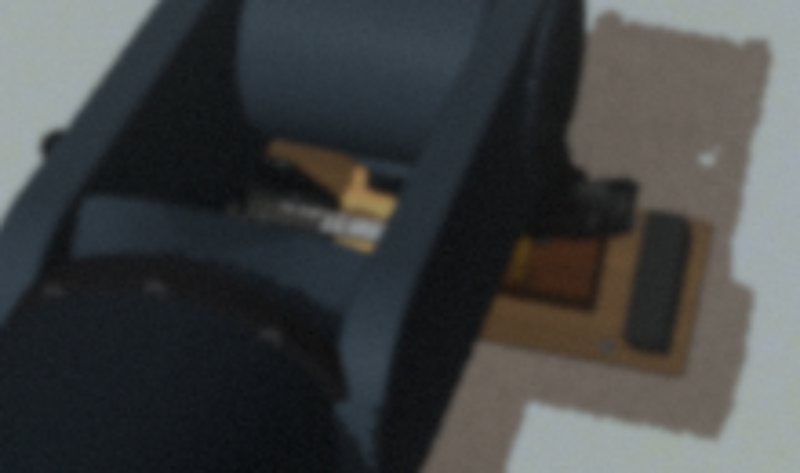

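```bash
python3 -m crank '[{"grip":1,"offset":[-4,0,30],"angular":[0,0,0]},{"grip":1,"offset":[-4,0,60],"angular":[0,0,0]},{"grip":1,"offset":[-4,0,80],"angular":[0,0,0]},{"grip":1,"offset":[-4,0,90],"angular":[0,0,0]},{"grip":1,"offset":[-4,0,90],"angular":[0,0,0]},{"grip":1,"offset":[-4,0,90],"angular":[0,0,0]}]'
python3 - <<'E'
from h import *
go(W(.195,0,.0926),77.8)
E
```

```text
t: 5.55
tcp_pos: [0.5177, -0.0067, 0.1066]
tool_rot: [0.104, 0.995, -0.0, 0.001]
force: [0.2, -0.4, -4.0]
finger_gap: 0.09
off [ 2.7 -0.2 14. ] ang [-0.   0.1  0.2]
```

```bash
python3 -m crank '[{"grip":1,"offset":[2,0,5],"angular":[0,0,0]},{"grip":1,"offset":[2,0,9],"angular":[0,0,0]},{"grip":1,"offset":[2,0,12],"angular":[0,0,0]},{"grip":1,"offset":[2,0,14],"angular":[0,0,0]},{"grip":1,"offset":[2,0,14],"angular":[0,0,0]},{"grip":1,"offset":[2,0,14],"angular":[0,0,0]}]'
python3 - <<'E'
from h import *
go(W(.195,0,.0926),77.8)
S=vision.snapshot("side");T=vision.snapshot("top")
cv2.imwrite("pics/s5.png",cv2.resize(S["pixels"][230:390,250:370,::-1],None,fx=3.75,fy=3.75,interpolation=cv2.INTER_CUBIC))
E
```

```text
t: 6.15
tcp_pos: [0.5158, -0.0044, 0.0943]
tool_rot: [0.104, 0.995, 0.001, 0.001]
force: [-3.0, 5.8, 10.4]
finger_gap: 0.088
off [ 0.4 -2.1  1.7] ang [0.1 0.1 0.3]
```

View pics/s5.png

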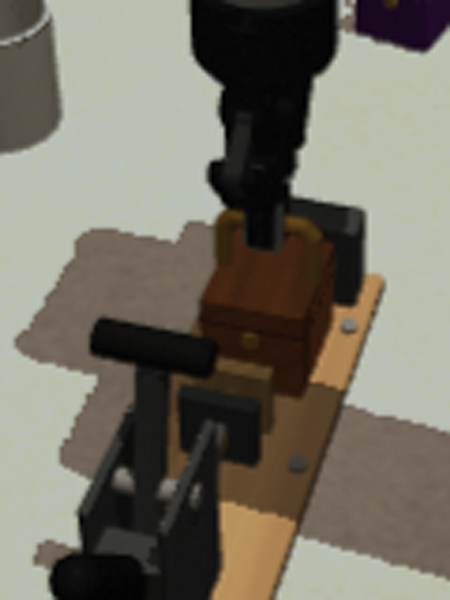

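The box rests on the board in front of the fixed jaw (s5 265,300), with contact force felt. I open and back off upward.

```bash
python3 -m crank '[{"grip":1,"offset":[0,0,-2],"angular":[0,0,0]},{"grip":0.4,"offset":[0,0,-2],"angular":[0,0,0]},{"grip":0.4,"offset":[0,0,-2],"angular":[0,0,0]},{"grip":0.4,"offset":[0,0,-2],"angular":[0,0,0]},{"grip":0.4,"offset":[0,0,-30],"angular":[0,0,0]},{"grip":0.4,"offset":[0,0,-70],"angular":[0,0,0]},{"grip":0.4,"offset":[0,0,-120],"angular":[0,0,0]},{"grip":0.4,"offset":[0,0,-150],"angular":[0,0,0]},{"grip":0.4,"offset":[0,0,-150],"angular":[0,0,0]}]'
python3 - <<'E'
from h import *
go(W(.017,0,.25),77.8)
S=vision.snapshot("side")
cv2.imwrite("pics/s6.png",cv2.resize(S["pixels"][230:390,250:370,::-1],None,fx=3.75,fy=3.75,interpolation=cv2.INTER_CUBIC))
E
```

```text
t: 7.15
tcp_pos: [0.5184, -0.0064, 0.2468]
tool_rot: [0.104, 0.995, -0.001, 0.006]
force: [-0.4, -0.1, -0.6]
finger_gap: 0.6
off [  2.3 177.3  -3.3] ang [-0.   0.6  0.3]
```

View pics/s6.png

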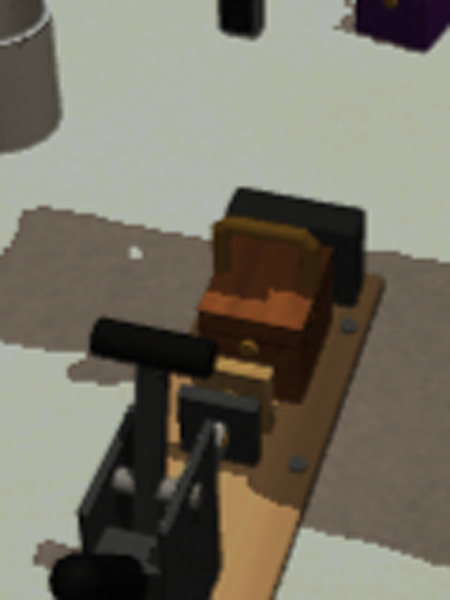

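```bash
python3 -m crank '[{"grip":0.4,"offset":[2,50,-3],"angular":[0,0,0]},{"grip":0.4,"offset":[2,100,-3],"angular":[0,0,0]},{"grip":0.4,"offset":[2,150,-3],"angular":[0,0,0]},{"grip":0.5,"offset":[2,177,-3],"angular":[0,0,0]},{"grip":0.5,"offset":[2,177,-3],"angular":[0,0,0]},{"grip":0.5,"offset":[2,177,-3],"angular":[0,0,0]},{"grip":0.5,"offset":[2,177,-3],"angular":[0,0,0]}]'
python3 - <<'E'
from h import *
np.set_printoptions(precision=4,suppress=True)
go(W(.016,0,.159),77.8)
S=vision.snapshot("side");T=vision.snapshot("top")
o=[250,230]
f=lambda p,z: cl(plane(S,np.array(p)/3.75+o,z))
print("handle",f((228,228),.106),f((305,243),.106));print("near bottom corner right",f((303,402),.012),"top near corners",f((200,313),.072),f((310,335),.072))
print("pad top",f((216,358),.065),f((272,368),.065))
cv2.imwrite("pics/s7.png",cv2.resize(S["pixels"][230:390,250:370,::-1],None,fx=3.75,fy=3.75,interpolation=cv2.INTER_CUBIC))
cv2.imwrite("pics/t7.png",T["pixels"][...,::-1])
E
```

```text
t: 7.9
tcp_pos: [0.5488, 0.1669, 0.2438]
tool_rot: [0.104, 0.995, -0.001, -0.001]
force: [0.2, -0.1, 0.4]
finger_gap: 0.5
off [-3.8  2.6 84.8] ang [-0.1 -0.1  0.2]
handle [0.1805 0.0185 0.106 ] [ 0.1798 -0.0254  0.106 ]
near bottom corner right [ 0.1532 -0.0313  0.012 ] top near corners [0.1464 0.0248 0.072 ] [ 0.1462 -0.0373  0.072 ]
pad top [0.1229 0.0083 0.065 ] [ 0.1239 -0.0225  0.065 ]
```

View pics/s7.png

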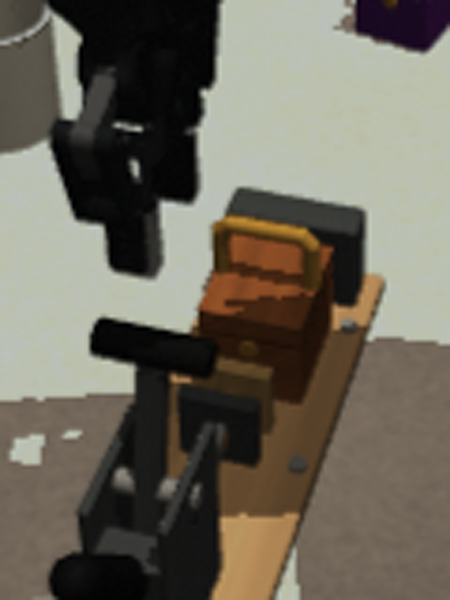

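View pics/t7.png

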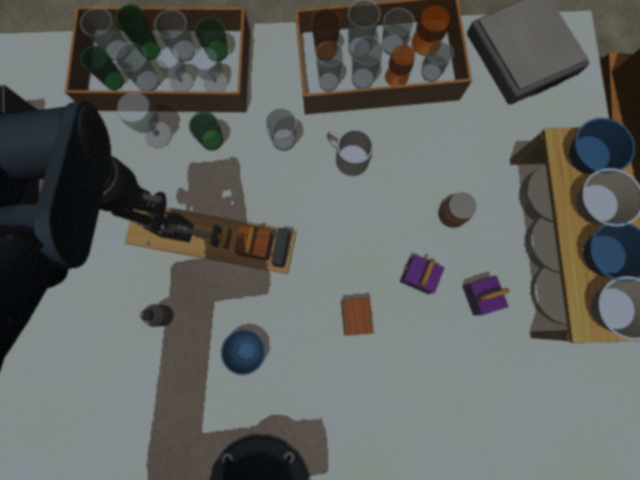

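```bash
python3 - <<'E'
from h import *
t=cv2.imread("pics/t7.png");cv2.imwrite("pics/t7c.png",np.clip(1.7*cv2.resize(t[205:285,190:310].astype(float),None,fx=6.5,fy=6.5,interpolation=cv2.INTER_CUBIC),0,255).astype(np.uint8))
E
```

```text
(no output)
```

View pics/t7c.png

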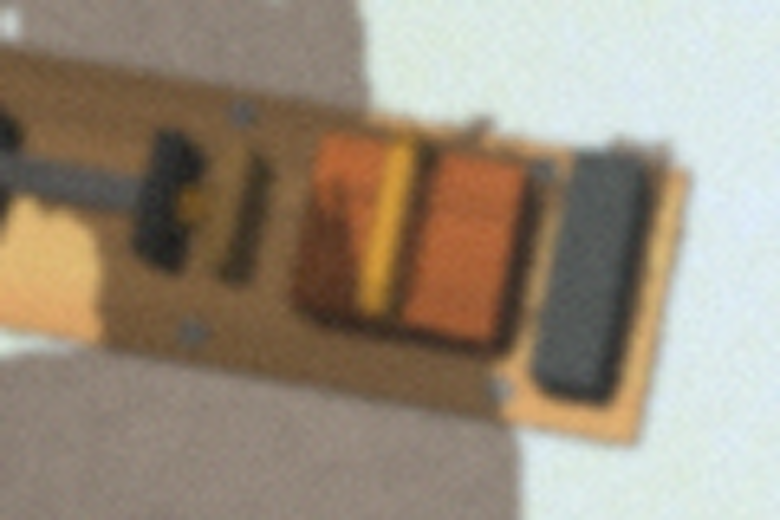

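```bash
python3 - <<'E'
from h import *
np.set_printoptions(precision=4,suppress=True)
T=vision.snapshot("top")
f=lambda p,z: cl(plane(T,np.array(p)/6.5+[190,205],z))
print("far top",f((528,162),.072),f((495,340),.072));print("near top",f((318,140),.072),f((300,300),.072))
print("jaw",f((572,160),.072),f((540,380),.072)); print("handle",f((405,145),.106),f((375,305),.106))
print("pad front",f((268,160),.065),f((247,280),.065))
E
```

```text
far top [0.2231 0.0298 0.072 ] [ 0.2242 -0.0307  0.072 ]
near top [0.1524 0.0246 0.072 ] [ 0.158  -0.0293  0.072 ]
jaw [0.2374 0.0331 0.072 ] [ 0.2415 -0.041   0.072 ]
handle [0.1879 0.0221 0.106 ] [ 0.1892 -0.0306  0.106 ]
pad front [0.1357 0.0161 0.065 ] [ 0.1376 -0.0251  0.065 ]
```

The box stands square but about 12–14 mm short of the jaw, within the 15 mm that the pad can push home. Next I straddle the grip.

```bash
python3 -m crank '[{"grip":0.5,"offset":[-4,2,0],"angular":[0,0,0]},{"grip":0.5,"offset":[-4,2,30],"angular":[0,0,0]},{"grip":0.5,"offset":[-4,2,60],"angular":[0,0,0]},{"grip":0.5,"offset":[-4,2,80],"angular":[0,0,0]},{"grip":0.5,"offset":[-4,2,85],"angular":[0,0,0]},{"grip":0.5,"offset":[-4,2,85],"angular":[0,0,0]},{"grip":0.5,"offset":[-4,2,85],"angular":[0,0,0]}]'
python3 - <<'E'
from h import *
np.set_printoptions(precision=4,suppress=True)
print(cl(manip.sense()["tcp_pos"]))
S=vision.snapshot("side")
cv2.imwrite("pics/s8.png",cv2.resize(S["pixels"][230:390,250:370,::-1],None,fx=3.75,fy=3.75,interpolation=cv2.INTER_CUBIC))
E
```

```text
t: 8.75
tcp_pos: [0.555, 0.1691, 0.1612]
tool_rot: [0.104, 0.995, 0.0, 0.001]
force: [-0.6, 0.2, -0.0]
finger_gap: 0.502
[0.015  0.0021 0.1612]
```

View pics/s8.png

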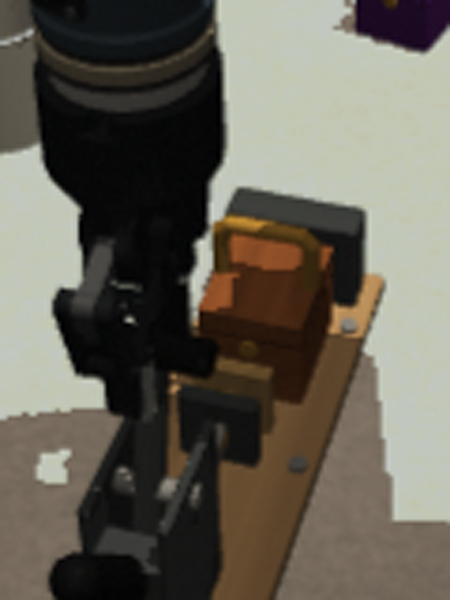

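The fingers straddle the rubber bar (s8 125,370). I close on it lightly.

```bash
python3 -m crank '[{"grip":0.8,"offset":[0,0,0],"angular":[0,0,0]},{"grip":1,"offset":[0,0,0],"angular":[0,0,0]},{"grip":1,"offset":[0,0,0],"angular":[0,0,0]},{"grip":1,"offset":[0,0,0],"angular":[0,0,0]},{"grip":1,"offset":[0,0,0],"angular":[0,0,0]}]' 25
python3 -c "
from h import *
s=manip.sense();print(cl(s['tcp_pos']),s['force']@u,s['force'])"
```

```text
t: 9.3
tcp_pos: [0.5546, 0.169, 0.1615]
tool_rot: [0.104, 0.995, 0.0, 0.001]
force: [-1.2, -2.4, 5.8]
finger_gap: 0.2
[0.01520739 0.00168957 0.16146804] 2.6359018992628926 [-1.15289593 -2.44737509  5.8286945 ]
```

```bash
python3 -m crank '[{"grip":1,"offset":[0,4,-1],"angular":[0,0,0]},{"grip":1,"offset":[0,8,-1.5],"angular":[0,0,0]},{"grip":1,"offset":[0,12,-2],"angular":[0,0,0]},{"grip":1,"offset":[0,16,-2],"angular":[0,0,0]},{"grip":1,"offset":[0,20,-2],"angular":[0,0,0]},{"grip":1,"offset":[0,24,-1.5],"angular":[0,0,0]},{"grip":1,"offset":[0,28,-1],"angular":[0,0,0]},{"grip":1,"offset":[0,31,0],"angular":[0,0,0]},{"grip":1,"offset":[0,31,0],"angular":[0,0,0]},{"grip":1,"offset":[0,31,0],"angular":[0,0,0]}]'
python3 - <<'E'
from h import *
np.set_printoptions(precision=4,suppress=True)
s=manip.sense();print(cl(s['tcp_pos']),s['force']@u,s['force'])
S=vision.snapshot("side")
cv2.imwrite("pics/s9.png",cv2.resize(S["pixels"][230:390,250:370,::-1],None,fx=3.75,fy=3.75,interpolation=cv2.INTER_CUBIC))
E
```

```text
t: 10.3
tcp_pos: [0.5608, 0.197, 0.1619]
tool_rot: [0.103, 0.995, -0.002, 0.001]
force: [-2.1, -7.2, 9.5]
finger_gap: 0.2
[-0.0135  0.0018  0.1619] 7.529989874184031 [-2.1121 -7.2471  9.5203]
```

View pics/s9.png

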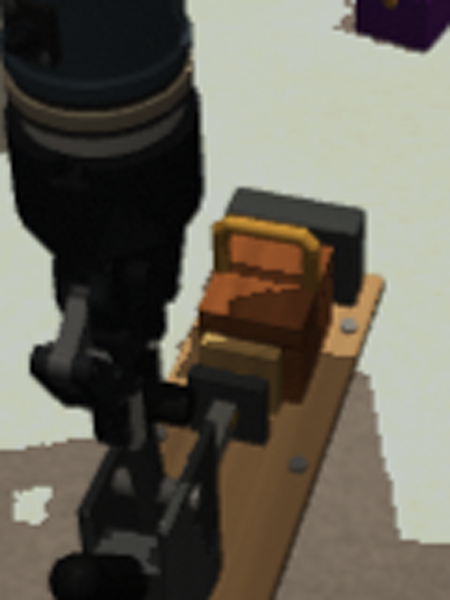

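```bash
python3 -m crank '[{"grip":1,"offset":[0,2,-2],"angular":[0,0,0]},{"grip":1,"offset":[0,4,-2],"angular":[0,0,0]},{"grip":1,"offset":[0,5,-2],"angular":[0,0,0]},{"grip":1,"offset":[0,5,-2],"angular":[0,0,0]}]'
python3 - <<'E'
from h import *
np.set_printoptions(precision=4,suppress=True)
s=manip.sense();print(cl(s['tcp_pos']),s['force']@u,s['force'])
S=vision.snapshot("side")
f=lambda p,z: cl(plane(S,np.array(p)/3.75+[250,230],z))
cv2.imwrite("pics/s10.png",cv2.resize(S["pixels"][290:390,270:350,::-1],None,fx=6,fy=6,interpolation=cv2.INTER_CUBIC))
E
```

```text
t: 10.75
tcp_pos: [0.5612, 0.1993, 0.1618]
tool_rot: [0.102, 0.995, -0.005, -0.0]
force: [0.6, -13.9, 1.3]
finger_gap: 0.199
[-0.0158  0.0017  0.1618] 13.433440892109395 [  0.6291 -13.8802   1.2701]
```

View pics/s10.png

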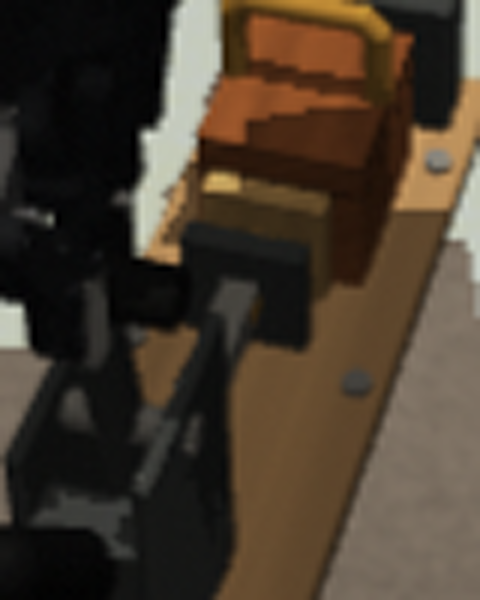

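```bash
python3 -m crank '[{"grip":1,"offset":[0,-6,-1],"angular":[0,0,0]},{"grip":1,"offset":[0,-12,-1],"angular":[0,0,0]},{"grip":1,"offset":[0,-18,-1],"angular":[0,0,0]},{"grip":1,"offset":[0,-24,-1],"angular":[0,0,0]},{"grip":1,"offset":[0,-30,-0.5],"angular":[0,0,0]},{"grip":1,"offset":[0,-35,0],"angular":[0,0,0]},{"grip":1,"offset":[0,-37,0],"angular":[0,0,0]},{"grip":1,"offset":[0,-37,0],"angular":[0,0,0]}]'
python3 - <<'E'
from h import *
np.set_printoptions(precision=4,suppress=True)
s=manip.sense();print(cl(s['tcp_pos']),s['force']@u,s['force'])
E
```

```text
t: 11.6
tcp_pos: [0.5545, 0.1688, 0.1625]
tool_rot: [0.104, 0.995, 0.001, 0.001]
force: [1.8, 4.3, 3.4]
finger_gap: 0.198
[0.0154 0.0016 0.1625] -4.585801607954109 [1.7973 4.3029 3.4319]
```

```bash
python3 -m crank '[{"grip":1,"offset":[0,5,-1],"angular":[0,0,0]},{"grip":1,"offset":[0,10,-1.5],"angular":[0,0,0]},{"grip":1,"offset":[0,15,-2],"angular":[0,0,0]},{"grip":1,"offset":[0,20,-2],"angular":[0,0,0]},{"grip":1,"offset":[0,25,-1.5],"angular":[0,0,0]},{"grip":1,"offset":[0,30,-1],"angular":[0,0,0]},{"grip":1,"offset":[0,34,0],"angular":[0,0,0]},{"grip":1,"offset":[0,36,0],"angular":[0,0,0]},{"grip":1,"offset":[0,36,0],"angular":[0,0,0]}]'
python3 - <<'E'
from h import *
np.set_printoptions(precision=4,suppress=True)
s=manip.sense();print(cl(s['tcp_pos']),s['force']@u,s['force'])
S=vision.snapshot("side");T=vision.snapshot("top")
cv2.imwrite("pics/s11.png",cv2.resize(S["pixels"][280:360,270:350,::-1],None,fx=7,fy=7,interpolation=cv2.INTER_CUBIC))
t=T["pixels"][...,::-1];cv2.imwrite("pics/t11.png",np.clip(1.7*cv2.resize(t[205:285,190:310].astype(float),None,fx=6.5,fy=6.5,interpolation=cv2.INTER_CUBIC),0,255).astype(np.uint8))
E
```

```text
t: 12.5
tcp_pos: [0.5608, 0.1991, 0.1624]
tool_rot: [0.102, 0.995, -0.005, -0.0]
force: [1.4, -9.8, 5.7]
finger_gap: 0.195
[-0.0156  0.0013  0.1624] 9.307947550063442 [ 1.4227 -9.831   5.7133]
```

View pics/s11.png

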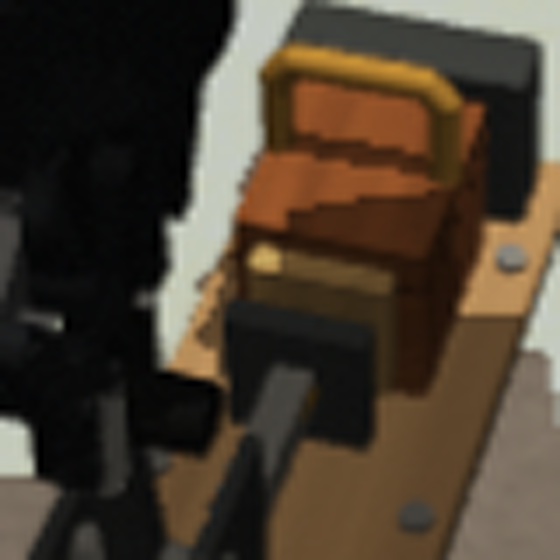

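View pics/t11.png

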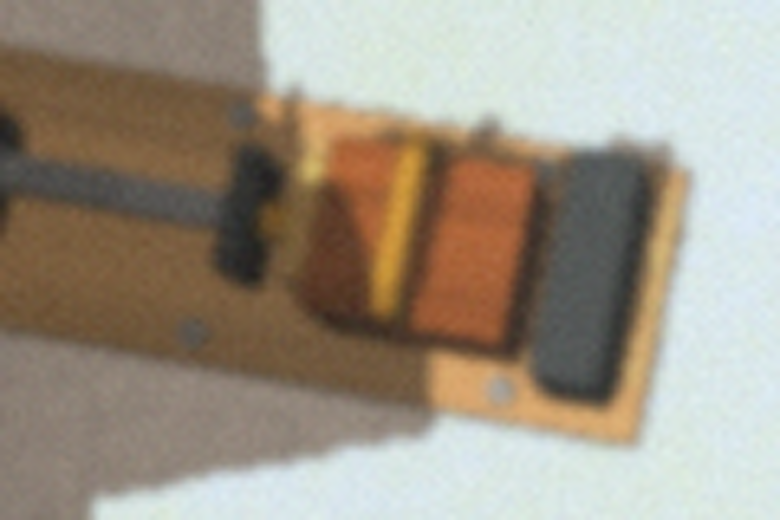

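```bash
python3 - <<'E'
from h import *
np.set_printoptions(precision=4,suppress=True)
T=vision.snapshot("top");S=vision.snapshot("side")
f=lambda p,z: cl(plane(T,np.array(p)/6.5+[190,205],z))
print("far top",f((540,168),.072),f((508,345),.072))
print("jaw",f((572,160),.072),f((540,380),.072)); print("handle",f((418,145),.106),f((385,305),.106))
print("handle before",f((405,145),.106),f((375,305),.106))
print("plate top before (front,z.065)",f((205,145),.065),f((182,268),.065),"now",f((282,155),.065),f((262,280),.065))
g=lambda p: cl(plane(S,p,.065))
print("side plate top-left/right corner before",g(np.array([182,388])/3.75+[250,230]),g(np.array([262,402])/3.75+[250,230]),"after pull1",g(np.array([185,222])/6+[270,290]),g(np.array([312,246])/6+[270,290]),"pull2",g(np.array([228,303])/7+[270,280]),g(np.array([375,325])/7+[270,280]))
E
```

```text
far top [0.2274 0.0286 0.072 ] [ 0.2288 -0.0316  0.072 ]
jaw [0.2374 0.0331 0.072 ] [ 0.2415 -0.041   0.072 ]
handle [0.192  0.0228 0.106 ] [ 0.1923 -0.03    0.106 ]
handle before [0.1879 0.0221 0.106 ] [ 0.1892 -0.0306  0.106 ]
plate top before (front,z.065) [0.1137 0.0173 0.065 ] [ 0.1153 -0.0251  0.065 ] now [0.14   0.0186 0.065 ] [ 0.1426 -0.0242  0.065 ]
side plate top-left/right corner before [0.0973 0.0188 0.065 ] [ 0.0991 -0.0244  0.065 ] after pull1 [0.1152 0.02   0.065 ] [ 0.1161 -0.0237  0.065 ] pull2 [0.126 0.02  0.065] [ 0.129  -0.0232  0.065 ]
```

```bash
python3 -m crank '[{"grip":1,"offset":[0,-6,-1],"angular":[0,0,0]},{"grip":1,"offset":[0,-12,-1],"angular":[0,0,0]},{"grip":1,"offset":[0,-18,-1],"angular":[0,0,0]},{"grip":1,"offset":[0,-24,-1],"angular":[0,0,0]},{"grip":1,"offset":[0,-30,-0.5],"angular":[0,0,0]},{"grip":1,"offset":[0,-36,0],"angular":[0,0,0]},{"grip":1,"offset":[0,-38,0],"angular":[0,0,0]},{"grip":1,"offset":[0,-38,0],"angular":[0,0,0]},{"grip":1,"offset":[0,-38,0],"angular":[0,0,0]}]'
python3 - <<'E'
from h import *
np.set_printoptions(precision=4,suppress=True)
s=manip.sense();print(cl(s['tcp_pos']),s['force']@u,s['force'])
E
```

```text
t: 13.6
tcp_pos: [0.5538, 0.1677, 0.1621]
tool_rot: [0.104, 0.995, 0.002, 0.001]
force: [3.0, 5.8, 2.8]
finger_gap: 0.201
[0.0166 0.0011 0.1621] -6.335896842754791 [3.0007 5.8331 2.7836]
```

```bash
python3 -m crank '[{"grip":1,"offset":[0,5,-1],"angular":[0,0,0]},{"grip":1,"offset":[0,10,-1.5],"angular":[0,0,0]},{"grip":1,"offset":[0,15,-2],"angular":[0,0,0]},{"grip":1,"offset":[0,20,-2],"angular":[0,0,0]},{"grip":1,"offset":[0,24,-2],"angular":[0,0,0]},{"grip":1,"offset":[0,24,-2],"angular":[0,0,0]},{"grip":1,"offset":[0,24,-2],"angular":[0,0,0]}]'
cat > meas.py <<'E'
from h import *
import sys
np.set_printoptions(precision=4,suppress=True)
s=manip.sense();print(cl(s['tcp_pos']),s['force']@u,s['force'])
S=vision.snapshot("side");T=vision.snapshot("top");n=sys.argv[1]
a=cv2.resize(S["pixels"][280:350,270:350,::-1],None,fx=5,fy=5,interpolation=cv2.INTER_CUBIC)
t=T["pixels"][...,::-1];b=np.clip(1.7*cv2.resize(t[215:285,220:300].astype(float),None,fx=5,fy=5,interpolation=cv2.INTER_CUBIC),0,255).astype(np.uint8)
cv2.imwrite(f"pics/m{n}.png",np.hstack([a,b]))
E
python3 meas.py 1
```

```text
t: 14.3
tcp_pos: [0.5575, 0.1852, 0.1654]
tool_rot: [0.102, 0.995, -0.005, -0.001]
force: [-0.3, -9.9, 12.7]
finger_gap: 0.2
[-0.0012  0.0011  0.1654] 9.734161672422951 [-0.3223 -9.8895 12.7026]
```

View pics/m1.png

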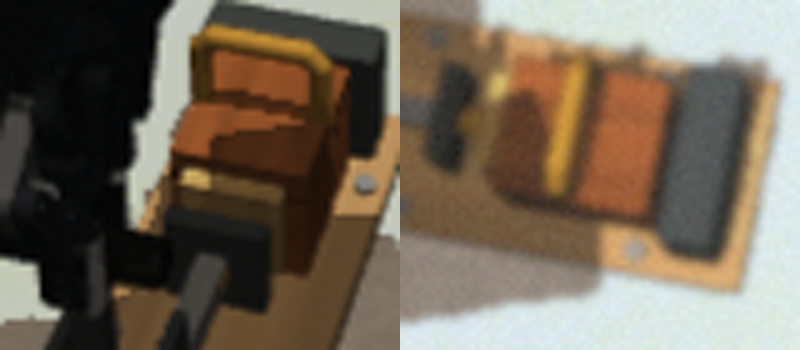

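```bash
cat > m2.py <<'E'
from h import *
np.set_printoptions(precision=4,suppress=True)
T=vision.snapshot("top");S=vision.snapshot("side")
F=lambda p,z: cl(plane(T,np.array([p[0]-400,p[1]])/5+[220,215],z))
G=lambda p,z: cl(plane(S,np.array(p)/5+[270,280],z))
E
python3 - <<'E'
from m2 import *
print("handle",F((581,65),.106),F((557,190),.106)," jaw",F((690,72),.072),F((664,240),.072),"far",F((672,82),.072),F((655,215),.072))
print("plate front top", F((475,68),.065),F((461,168),.065),"side plate back",G((166,209),.065),G((272,230),.065))
E
```

```text
handle [0.1962 0.0221 0.106 ] [ 0.1972 -0.0314  0.106 ]  jaw [0.2373 0.0336 0.072 ] [ 0.2407 -0.0402  0.072 ] far [0.2305 0.0279 0.072 ] [ 0.2348 -0.0303  0.072 ]
plate front top [0.1434 0.0198 0.065 ] [ 0.1469 -0.0246  0.065 ] side plate back [0.1303 0.02   0.065 ] [ 0.1305 -0.0245  0.065 ]
```

```bash
python3 -m crank '[{"grip":1,"offset":[0,2,-1],"angular":[0,0,0]},{"grip":1,"offset":[0,4,-1],"angular":[0,0,0]},{"grip":1,"offset":[0,6,-1],"angular":[0,0,0]},{"grip":1,"offset":[0,6,-1],"angular":[0,0,0]},{"grip":1,"offset":[0,6,-1],"angular":[0,0,0]}]'
python3 meas.py 2
```

```text
t: 15.0
tcp_pos: [0.5587, 0.1908, 0.1658]
tool_rot: [0.102, 0.995, -0.005, -0.001]
force: [0.2, -9.9, 8.9]
finger_gap: 0.201
[-0.007   0.0011  0.1658] 9.609763611816279 [ 0.1517 -9.8648  8.9045]
```

View pics/m2.png

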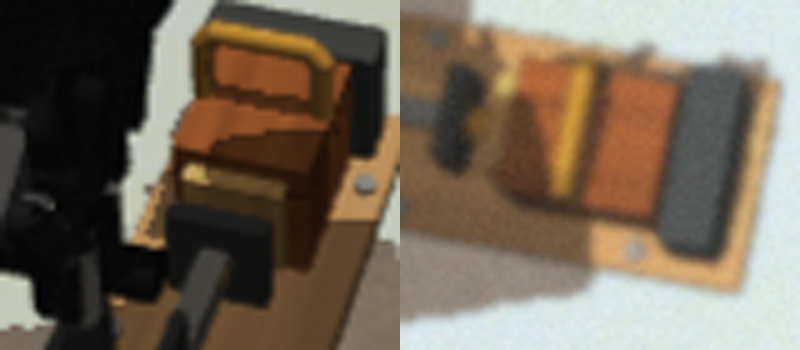

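```bash
python3 -m crank '[{"grip":1,"offset":[0,1.5,0],"angular":[0,0,0]},{"grip":1,"offset":[0,3,0],"angular":[0,0,0]},{"grip":1,"offset":[0,4,0],"angular":[0,0,0]},{"grip":1,"offset":[0,4,0],"angular":[0,0,0]},{"grip":1,"offset":[0,4,0],"angular":[0,0,0]}]'
python3 meas.py 3
```

```text
t: 15.6
tcp_pos: [0.5596, 0.1947, 0.1658]
tool_rot: [0.102, 0.995, -0.005, -0.001]
force: [0.3, -10.6, 9.0]
finger_gap: 0.201
[-0.011   0.0011  0.1658] 10.292260974014834 [  0.3265 -10.6009   9.0495]
```

View pics/m3.png

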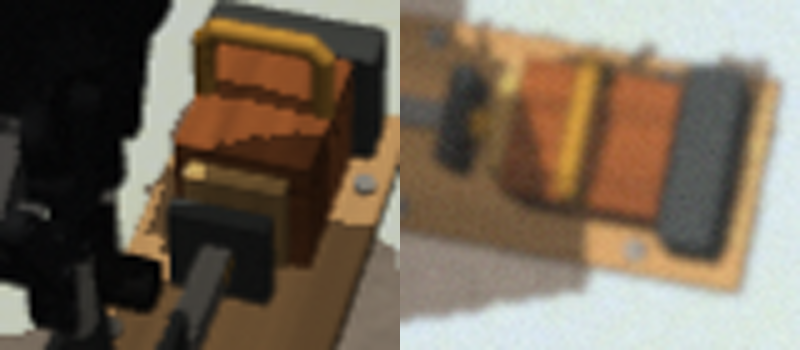

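```bash
python3 -m crank '[{"grip":1,"offset":[0,2,0],"angular":[0,0,0]},{"grip":1,"offset":[0,4,0.5],"angular":[0,0,0]},{"grip":1,"offset":[0,5,0.5],"angular":[0,0,0]},{"grip":1,"offset":[0,5,0.5],"angular":[0,0,0]},{"grip":1,"offset":[0,5,0.5],"angular":[0,0,0]}]'
python3 meas.py 4
```

```text
t: 16.2
tcp_pos: [0.5607, 0.1996, 0.1654]
tool_rot: [0.102, 0.995, -0.005, -0.001]
force: [1.4, -10.9, 10.4]
finger_gap: 0.196
[-0.016   0.0011  0.1654] 10.370885847772138 [  1.3797 -10.9092  10.351 ]
```

View pics/m4.png

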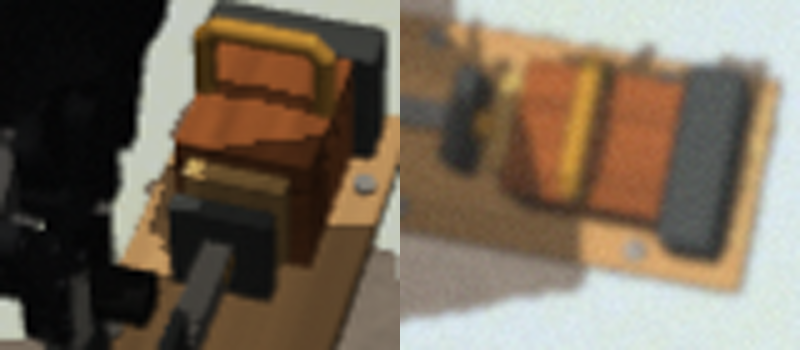

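```bash
python3 -m crank '[{"grip":1,"offset":[0,-6,0],"angular":[0,0,0]},{"grip":1,"offset":[0,-12,0],"angular":[0,0,0]},{"grip":1,"offset":[0,-18,0],"angular":[0,0,0]},{"grip":1,"offset":[0,-24,0],"angular":[0,0,0]},{"grip":1,"offset":[0,-30,1],"angular":[0,0,0]},{"grip":1,"offset":[0,-36,2],"angular":[0,0,0]},{"grip":1,"offset":[0,-38,2],"angular":[0,0,0]},{"grip":1,"offset":[0,-38,2],"angular":[0,0,0]},{"grip":1,"offset":[0,-38,2],"angular":[0,0,0]}]'
python3 meas.py 5
```

```text
t: 17.2
tcp_pos: [0.5538, 0.1683, 0.1625]
tool_rot: [0.104, 0.995, 0.001, 0.0]
force: [2.6, 4.0, 3.8]
finger_gap: 0.198
[0.016  0.001  0.1625] -4.4497917946100625 [2.5613 3.9984 3.7796]
```

View pics/m5.png

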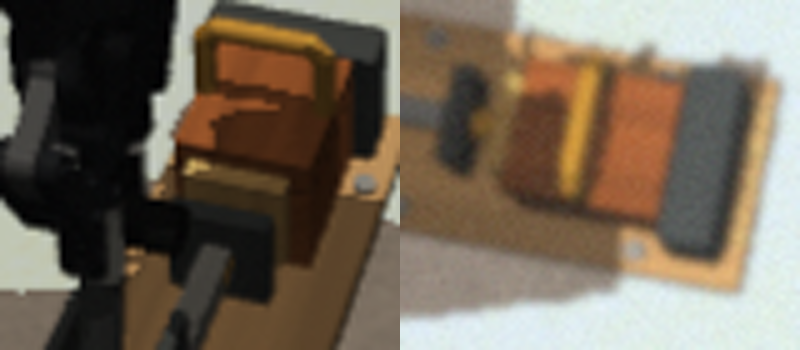

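The rod slipped back slightly, so the pad is now at about 4 N (2.7 mm). The last pull goes in small steps to feel the pawl catch, then about 4.3 mm of rod, which is 8 mm at the grip.

```bash
m='import h;s=h.manip.sense();print(h.cl(s["tcp_pos"]).round(4),round(float(s["force"]@h.u),2),s["force"][2])'
python3 -m crank '[{"grip":1,"offset":[0,2,-0.5],"angular":[0,0,0]},{"grip":1,"offset":[0,4,-1],"angular":[0,0,0]},{"grip":1,"offset":[0,4,-1],"angular":[0,0,0]}]' >/dev/null; python3 -c "$m"
python3 -m crank '[{"grip":1,"offset":[0,2,0],"angular":[0,0,0]},{"grip":1,"offset":[0,3,-0.5],"angular":[0,0,0]},{"grip":1,"offset":[0,3,-0.5],"angular":[0,0,0]}]'>/dev/null; python3 -c "$m"
python3 -m crank '[{"grip":1,"offset":[0,2,0],"angular":[0,0,0]},{"grip":1,"offset":[0,3,-0.5],"angular":[0,0,0]},{"grip":1,"offset":[0,3,-0.5],"angular":[0,0,0]}]'>/dev/null; python3 -c "$m"
```

```text
[0.0141 0.001  0.1629] 0.48 -0.4693231699986421
[0.0127 0.001  0.1632] 4.0 -1.8197393808253817
[0.0101 0.0009 0.1638] 5.75 0.11280948241057887
```

```bash
python3 meas.py 6
```

```text
[0.0101 0.0009 0.1638] 5.7477178099686785 [ 3.1187 -6.5555  0.1128]
```

View pics/m6.png

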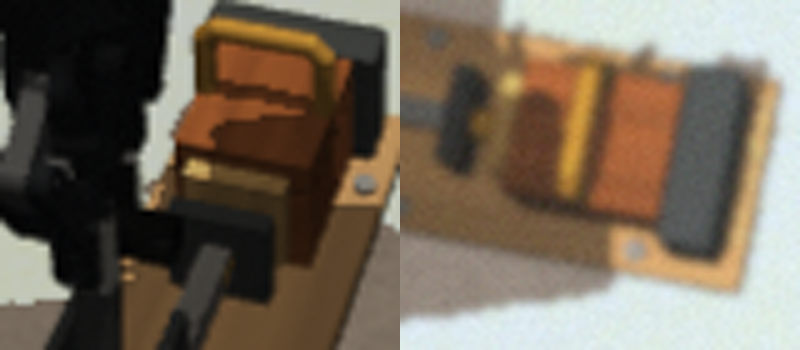

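```bash
m='import h;s=h.manip.sense();print(h.cl(s["tcp_pos"]).round(4),round(float(s["force"]@h.u),2),s["force"][2])'
python3 -m crank '[{"grip":1,"offset":[0,2,0],"angular":[0,0,0]},{"grip":1,"offset":[0,3,0],"angular":[0,0,0]},{"grip":1,"offset":[0,3,0],"angular":[0,0,0]},{"grip":1,"offset":[0,3,0],"angular":[0,0,0]}]' >/dev/null; python3 -c "$m"
python3 -m crank '[{"grip":1,"offset":[0,2,0],"angular":[0,0,0]},{"grip":1,"offset":[0,3,0],"angular":[0,0,0]},{"grip":1,"offset":[0,3,0],"angular":[0,0,0]},{"grip":1,"offset":[0,3,0],"angular":[0,0,0]}]'>/dev/null; python3 -c "$m"
```

```text
[0.0074 0.0009 0.1644] 6.87 2.5158248360587634
[0.005  0.001  0.1649] 8.66 5.421962433217463
```

```bash
python3 meas.py 7
```

```text
[0.005  0.001  0.1649] 8.655768372217526 [ 1.3093 -9.1392  5.422 ]
```

View pics/m7.png

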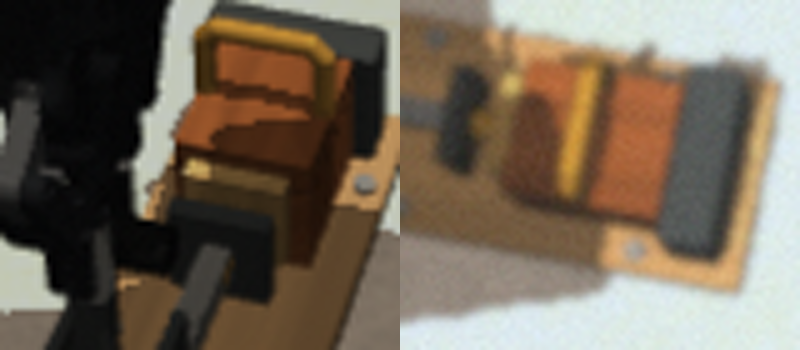

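```bash
cat > edge.py <<'E'
import cv2,numpy as np,glob
for k in range(1,20):
    a=cv2.imread(f"pics/m{k}.png")
    if a is None: continue
    a=a[:,:400].astype(float); r=[]
    for c in range(205,262,4):
        col=a[150:260,c,2]; d=np.gradient(cv2.GaussianBlur(col.reshape(-1,1),(1,9),0)[:,0]); w=d[25:80]; i=int(np.argmin(w)); ww=np.clip(-w[max(0,i-5):i+6],0,None); r.append(np.sum(ww*np.arange(max(0,i-5),max(0,i-5)+len(ww)))/ww.sum()+175-0.2*(c-230))
    print(k,round(np.median(r)/5,2),round(np.std(r)/5,2))
E
python3 edge.py
```

```text
1 38.66 0.1
2 37.75 0.14
3 37.01 0.12
4 36.69 0.14
5 36.7 0.13
6 36.69 0.12
7 36.69 0.12[ WARN:0@0.103] global loadsave.cpp:275 findDecoder imread_('pics/m8.png'): can't open/read file: check file path/integrity
[ WARN:0@0.104] global loadsave.cpp:275 findDecoder imread_('pics/m9.png'): can't open/read file: check file path/integrity
[ WARN:0@0.104] global loadsave.cpp:275 findDecoder imread_('pics/m10.png'): can't open/read file: check file path/integrity
[ WARN:0@0.104] global loadsave.cpp:275 findDecoder imread_('pics/m11.png'): can't open/read file: check file path/integrity
[ WARN:0@0.104] global loadsave.cpp:275 findDecoder imread_('pics/m12.png'): can't open/read file: check file path/integrity
[ WARN:0@0.104] global loadsave.cpp:275 findDecoder imread_('pics/m13.png'): can't open/read file: check file path/integrity
[ WARN:0@0.104] global loadsave.cpp:275 findDecoder imread_('pics/m14.png'): can't open/read file: check file path/integrity
[ WARN:0@0.104] global loadsave.cpp:275 findDecoder imread_('pics/m15.png'): can't open/read file: check file path/integrity
[ WARN:0@0.104] global loadsave.cpp:275 findDecoder imread_('pics/m16.png'): can't open/read file: check file path/integrity
[ WARN:0@0.104] global loadsave.cpp:275 findDecoder imread_('pics/m17.png'): can't open/read file: check file path/integrity
[ WARN:0@0.104] global loadsave.cpp:275 findDecoder imread_('pics/m18.png'): can't open/read file: check file path/integrity
[ WARN:0@0.104] global loadsave.cpp:275 findDecoder imread_('pics/m19.png'): can't open/read file: check file path/integrity
```

```bash
cat > edge.py <<'E'
import cv2,numpy as np,os
for k in range(1,30):
    if not os.path.exists(f"pics/m{k}.png"): continue
    a=cv2.imread(f"pics/m{k}.png")[:,:400].astype(float); o=[]
    for lo,hi in((150,192),(192,235)):
        r=[]
        for c in range(215,266,3):
            t=0.2*(c-230); col=cv2.GaussianBlur(a[:,c,:].sum(1).reshape(-1,1),(1,9),0)[:,0]; d=-np.gradient(col)
            x=np.arange(int(lo+t),int(hi+t)); w=d[x]; i=int(np.argmax(w)); j=slice(max(0,i-5),i+6); ww=np.clip(w[j],0,None); r.append((ww*x[j]).sum()/ww.sum()-t)
        o+=[round(np.median(r)/5,2),round(np.std(r)/5,2)]
    print(k,o,"diff",round(o[2]-o[0],2))
E
python3 edge.py
```

```text
1 [np.float64(37.8), np.float64(1.7), np.float64(38.85), np.float64(0.07)] diff 1.05
2 [np.float64(37.53), np.float64(0.07), np.float64(38.49), np.float64(1.69)] diff 0.96
3 [np.float64(36.96), np.float64(1.55), np.float64(44.93), np.float64(1.79)] diff 7.97
4 [np.float64(36.61), np.float64(2.67), np.float64(44.2), np.float64(1.52)] diff 7.59
5 [np.float64(36.69), np.float64(0.13), np.float64(44.83), np.float64(1.64)] diff 8.14
6 [np.float64(36.69), np.float64(1.46), np.float64(44.86), np.float64(1.58)] diff 8.17
7 [np.float64(36.69), np.float64(1.45), np.float64(44.85), np.float64(1.38)] diff 8.16
```

The side-edge measurement agrees: box home, rod slipped about 2 mm, and the pawl has not caught yet. I continue.

```bash
m='import h;s=h.manip.sense();print(h.cl(s["tcp_pos"]).round(4),round(float(s["force"]@h.u),2),s["force"][2])'
python3 -m crank '[{"grip":1,"offset":[0,2,0],"angular":[0,0,0]},{"grip":1,"offset":[0,4,0.5],"angular":[0,0,0]},{"grip":1,"offset":[0,4,0.5],"angular":[0,0,0]},{"grip":1,"offset":[0,4,0.5],"angular":[0,0,0]}]' >/dev/null; python3 -c "$m"; python3 meas.py 8;python3 edge.py|tail -1
python3 -m crank '[{"grip":1,"offset":[0,2,0],"angular":[0,0,0]},{"grip":1,"offset":[0,3,0.5],"angular":[0,0,0]},{"grip":1,"offset":[0,3,0.5],"angular":[0,0,0]},{"grip":1,"offset":[0,3,0.5],"angular":[0,0,0]}]'>/dev/null; python3 -c "$m";python3 meas.py 9;python3 edge.py|tail -1
```

```text
[0.0019 0.001  0.1653] 11.66 10.531686873589692
[0.0019 0.001  0.1653] 11.662663430301745 [  0.2371 -11.9837  10.5317]
8 [np.float64(36.7), np.float64(0.12), np.float64(44.47), np.float64(1.4)] diff 7.77
[-0.001   0.001   0.1652] 12.5 13.312372911925106
[-0.001   0.001   0.1652] 12.499814645301015 [ -1.2829 -12.5112  13.3124]
9 [np.float64(36.69), np.float64(0.14), np.float64(43.9), np.float64(1.56)] diff 7.21
```

```bash
m='import h;s=h.manip.sense();print(h.cl(s["tcp_pos"]).round(4),round(float(s["force"]@h.u),2),s["force"][2])'
python3 -m crank '[{"grip":1,"offset":[0,1,-0.5],"angular":[0,0,0]},{"grip":1,"offset":[0,2,-1],"angular":[0,0,0]},{"grip":1,"offset":[0,3,-1],"angular":[0,0,0]},{"grip":1,"offset":[0,3,-1],"angular":[0,0,0]},{"grip":1,"offset":[0,3,-1],"angular":[0,0,0]}]' >/dev/null; python3 -c "$m"; python3 meas.py 10;python3 edge.py|tail -1
```

```text
[-0.0036  0.0009  0.1655] 12.24 9.207539580667968
[-0.0036  0.0009  0.1655] 12.238485830757735 [  0.0978 -12.5426   9.2075]
10 [np.float64(36.69), np.float64(0.15), np.float64(43.59), np.float64(1.51)] diff 6.9
```

View pics/m10.png

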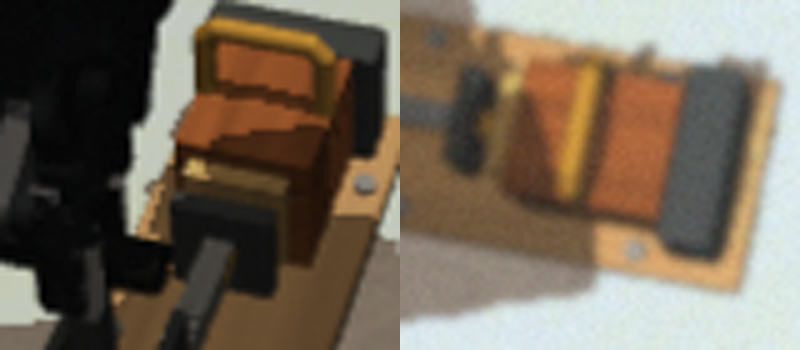

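```bash
python3 - <<'E'
import cv2,numpy as np
def prof(fn,sc,x0,y0,cols,rows):
    a=cv2.imread(fn).astype(float);o=[]
    for c in cols:
        cc=int((c-x0)*sc);p=a[:,cc-2:cc+3].sum((1,2))/15
        o.append([p[int((r-y0)*sc)] for r in rows])
    return np.mean(o,0).round(0)
# align along slope .2 ; print profile at a single column around plate centre
for fn,sc,x0,y0,c in(("pics/s10.png",6,270,290,311.5),("pics/m3.png",5,270,280,316),("pics/m5.png",5,270,280,317),("pics/m10.png",5,270,280,317)):
    a=cv2.imread(fn).astype(float);cc=int((c-x0)*sc);p=a[:,cc-3:cc+4].sum((1,2))/21
    print(fn,[(y0+i/sc,int(p[i])) for i in range(int((308-y0)*sc) ,int((338-y0)*sc),3)])
E
```

```text
pics/s10.png [(308.0, 90), (308.5, 87), (309.0, 87), (309.5, 77), (310.0, 57), (310.5, 40), (311.0, 39), (311.5, 41), (312.0, 41), (312.5, 42), (313.0, 42), (313.5, 39), (314.0, 34), (314.5, 28), (315.0, 26), (315.5, 24), (316.0, 25), (316.5, 25), (317.0, 26), (317.5, 25), (318.0, 22), (318.5, 23), (319.0, 26), (319.5, 39), (320.0, 62), (320.5, 79), (321.0, 78), (321.5, 71), (322.0, 70), (322.5, 66), (323.0, 57), (323.5, 48), (324.0, 43), (324.5, 40), (325.0, 40), (325.5, 40), (326.0, 40), (326.5, 41), (327.0, 41), (327.5, 41), (328.0, 40), (328.5, 37), (329.0, 33), (329.5, 29), (330.0, 29), (330.5, 29), (331.0, 29), (331.5, 27), (332.0, 24), (332.5, 21), (333.0, 18), (333.5, 17), (334.0, 17), (334.5, 17), (335.0, 15), (335.5, 17), (336.0, 19), (336.5, 29), (337.0, 44), (337.5, 58)]
pics/m3.png [(308.0, 82), (308.6, 68), (309.2, 48), (309.8, 39), (310.4, 40), (311.0, 30), (311.6, 23), (312.2, 23), (312.8, 28), (313.4, 39), (314.0, 62), (314.6, 77), (315.2, 73), (315.8, 71), (316.4, 67), (317.0, 54), (317.6, 42), (318.2, 41), (318.8, 41), (319.4, 41), (320.0, 42), (320.6, 39), (321.2,
[... 983 characters left out ...]
36.2, 17), (336.8, 16), (337.4, 17)]
pics/m10.png [(308.0, 39), (308.6, 42), (309.2, 43), (309.8, 43), (310.4, 40), (311.0, 30), (311.6, 23), (312.2, 23), (312.8, 29), (313.4, 40), (314.0, 60), (314.6, 74), (315.2, 72), (315.8, 72), (316.4, 67), (317.0, 53), (317.6, 41), (318.2, 42), (318.8, 42), (319.4, 41), (320.0, 37), (320.6, 32), (321.2, 29), (321.8, 29), (322.4, 29), (323.0, 29), (323.6, 26), (324.2, 19), (324.8, 16), (325.4, 17), (326.0, 16), (326.6, 17), (327.2, 17), (327.8, 19), (328.4, 22), (329.0, 27), (329.6, 30), (330.2, 29), (330.8, 27), (331.4, 25), (332.0, 24), (332.6, 23), (333.2, 23), (333.8, 22), (334.4, 20), (335.0, 20), (335.6, 19), (336.2, 18), (336.8, 18), (337.4, 22)]
```

```bash
python3 - <<'E'
from h import *
S=vision.snapshot("side")
X=lambda r,c: cl(plane(S,(c,r),.065))[0]*1000
for n,c,p,q in(("free",311.5,323.1,332.2),("m5",317,317.0,325.1),("m10",317,317.05,323.9)):
    # columns shift along clamp direction: keep slope by same column
    print(n,round(X(p,c),1),round(X(q,c),1),"sep",round(X(p,c)-X(q,c),2))
s=manip.sense();print(h if 0 else cl(s['tcp_pos']),s['force']@u)
E
```

```text
free 131.3 107.4 sep 23.94
m5 151.0 129.0 sep 22.06
m10 150.9 132.2 sep 18.71
[-0.00360002  0.00094797  0.1655277 ] 11.808152805633497
```

The estimates are 5.2 mm (image) and 6.7 mm (rod travel). I add about 1 mm of rod to centre it on 7.

```bash
m='import h;s=h.manip.sense();print(h.cl(s["tcp_pos"]).round(4),round(float(s["force"]@h.u),2),s["force"])'
python3 -m crank '[{"grip":1,"offset":[0,1,0],"angular":[0,0,0]},{"grip":1,"offset":[0,2,0],"angular":[0,0,0]},{"grip":1,"offset":[0,2,0],"angular":[0,0,0]},{"grip":1,"offset":[0,2,0],"angular":[0,0,0]},{"grip":1,"offset":[0,2,0],"angular":[0,0,0]}]' >/dev/null; python3 -c "$m"; python3 meas.py 11;python3 edge.py|tail -1
python3 -m crank '[{"grip":1,"offset":[0,0,0],"angular":[0,0,0]},{"grip":1,"offset":[0,0,0],"angular":[0,0,0]},{"grip":1,"offset":[0,0,0],"angular":[0,0,0]},{"grip":1,"offset":[0,0,0],"angular":[0,0,0]},{"grip":1,"offset":[0,0,0],"angular":[0,0,0]},{"grip":1,"offset":[0,0,0],"angular":[0,0,0]}]' >/dev/null; python3 -c "$m"; python3 meas.py 12;python3 edge.py|tail -1
python3 - <<'E'
from h import *
cv2.imwrite("pics/fin.png",vision.snapshot("side")["pixels"][...,::-1])
E
```

```text
[-0.0055  0.0009  0.1656] 13.17 [  0.13160357 -13.49986444  11.17216258]
[-0.0055  0.0009  0.1656] 13.166933353305016 [  0.1316 -13.4999  11.1722]
11 [np.float64(36.68), np.float64(0.12), np.float64(43.26), np.float64(1.64)] diff 6.58
[-0.0055  0.001   0.1656] 12.54 [ -0.83190182 -12.654108     9.89983671]
[-0.0055  0.001   0.1656] 12.544072394845735 [ -0.8319 -12.6541   9.8998]
12 [np.float64(36.66), np.float64(0.14), np.float64(43.23), np.float64(1.66)] diff 6.57
```

View pics/fin.png

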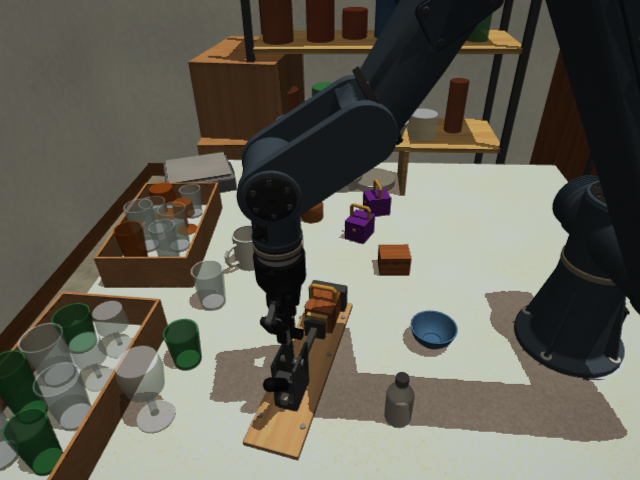

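View pics/m12.png

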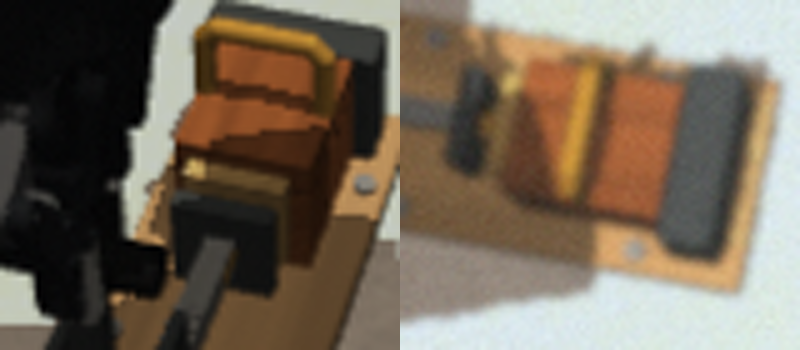

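The pose is stable and the box is home against the fixed jaw (m12 right, edge at 680). Compression is about 6–7.7 mm and the other things are untouched, so I hand in.

```bash
python3 -c "
from station import manip
print(manip.sign_off(), manip.sense()['t'])"
```

```text
the job is handed in; nothing more can be done
the job is handed in; nothing more can be done
```

I handed the job in with the brown box clamped against the fixed jaw and the gripper still holding the trigger pulled. I lifted the box by its brass handle, stood it on the base about 12–14 mm short of the jaw and let go. Four pulls on the rubber grip then had the pad slide it home; I never touched the jaw itself.

**Last checks:**
- **Box:** it sits against the fixed jaw in both views.
- **Grip force:** it held steady at about 12.5 to 13 N along the clamp.
- **Pad compression:** the two estimates disagreed somewhat. The side image gave about 6.2 mm and the rod travel since the pawl caught gave about 7.7 mm. Both are near half-way (7 mm) and well short of fully in (14 mm).
- **Slip-back:** the third pull ended at about 4 to 5 mm, and the rod slipped back about 2 mm when I released the trigger, as expected. The fourth pull made this up.
- **Other things on the table:** none appears to have moved in the final side view, though the arm hides part of the back of the table.

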